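# Draw out the skiving machine's parts tray with the pull hook

### The arm

A 7-joint arm with a two-finger parallel gripper is mounted at the origin on the work surface. World frame = base frame: x ahead of the robot, y to its left, z up, the work surface at z = 0. Lengths are in mm, angles in degrees, forces in N, time in s.
With the tool pointing down it reaches from about 425 to 975 mm from the base axis. Payload 16.7 kg.
Tool frame: the origin (TCP) lies midway between the tips of the shut fingers; the grasp point (between the pads) lies 19 mm behind it; z points along the fingers, y is the line along which they close (so a half turn about z gives the same grasp; the last joint's range is limited). The gripper opens to 85 mm and grips with 20 to 120 N. Pads are 22 mm wide; open, the fingers measure 114 mm over their backs; the gripper's body (76 mm by 85 mm) begins 54 mm behind the grasp point. The pads swing forward as they close: fully open they stand 13 mm farther back than shut.
Start: joints at [60.476, 24.414, 4.234, 92.017, -1.954, 63.644, -3.845], TCP at [241.412, -630.315, 231.302] pointing down, gripper open.
Joint ranges: [-163.25, 163.25], [-28.42, 122.38], [-70.27, 78.77], [12.13, 141.07], [-58.53, 238.53], [9.26, 117.41], [-156.51, 156.51]. Speed limits (degrees/s): [108.29, 108.29, 136.94, 136.94, 172.46, 172.46, 172.46].

### API

Orientations are given as a 3x3 rotation matrix whose columns are the frame's x, y, z axes.
In Python, from plant import * gives the robot as it stands.
- The arm moves only by the tool carry_out, never from a script. Its argument "motion" is a list of rows, each an object of numbers: "x", "y", "z": the shift along the world's x, y, z in m; "rx", "ry", "rz": the turn, a rotation vector about the world's x, y, z in rad. A call has 1 to 10 rows; each row is the pose to reach, as a shift and turn from the pose commanded when the call began; what a row does not reach only later rows make up. A row lasts 1/12 s, in which the tool goes at most 41.7 mm and 7.16 degrees, less where a joint would pass 70% of its speed; a pose out of reach is approached as far as the arm can. A call with a gripper value outside its range is refused whole. "grip" is the finger opening in m, from 0 to 0.0854, set as the call begins (left out, the last holds). The fingers move at their own pace and stop on an object; "grip_force" is the grip in N (left out, the last holds). Time passes only in rows, so rows that repeat a pose let the fingers close. It gives the time, the measured TCP pose, the force, the opening and the grip force at its end, in the units of the state.
- read_state(): the state, without advancing time (a new reading comes with each control period).
- get_image(name): name is "scene" or "top"; returns (picture, depth): 420x560x3 uint8, blue, green, red; 420x560 float32, mm along the optical axis (not along the pixel's ray), 0 where there is no reading.
- camera_model(name): a dict with "fx", "fy", "cx", "cy" (pixels), "k1" (the pictures are not rectified: a ray, as slopes to the right and down, at radius r is drawn at 1 + k1 r^2 times it, then the intrinsics apply), "R" (3x3) and "t" (3): a world point X has camera coordinates R X + t. Camera axes: x right, y down, z forward; pixel columns grow to the right and rows downward; lengths in mm; the calibration is good to about 2 mm. A picture is of the moment at which its call begins. camera_model takes no time and is no camera call.
- job_done(): hands the job in; it is judged then, once.
The state is a dict: "t": time; "joint_pos": joint angles; "joint_vel": joint speeds; "tau": joint torques, N m; "tool_pos": TCP position; "eef_rot": TCP orientation; "contact_force": force on the tool from outside, world axes, zero at the start; "moment": the same for the moment, N m; "grip_width": finger opening in mm; "grip_force": force on a finger pad.
Only numpy, scipy, OpenCV 4.12 (cv2) and the standard library are available. Lean on these libraries where they do the work, as an engineer would, in place of code of your own. Each camera call takes 0.05 s, during which the arm holds its last target. There are 200 camera calls.

### The job

The spare-parts tray sits under the skiving machine's bare knife, so keep hand and arm off the machine and its tray: take the pull hook from the green mat, drop its tip well down through the finger hole in the tray's red lip, and draw the tray out gently until you feel it come up against its stop. Then unhook, leave the tray out, and lay the hook down flat on the green mat again with its handle on the mat, without dropping it and without disturbing the other things on the bench.

Things in the scene. Friction and masses are not known exactly. Their poses are not given: they have to be found in the camera images.
- hook: the pull hook, about 0.12 kg. A flat light-brown wooden handle 108 mm long, 24 mm wide, 34 mm high with three brass rivets; from its front end a steel rod 6 mm thick runs straight on, its centre line 26 mm above the handle's underside, and its end is bent square down to the level of that underside. It lies on the mat upright, standing on the handle's flat underside and on the tip. Origin: centre of the handle's underside; x runs along the handle towards the tip, z up
- hook_grip (a point): point in the hook's handle at which it is well gripped across its 24 mm width: 15 mm ahead of the handle's middle, 18 mm above its underside; axes as hook
- hook_tip (a point): lower end of the hook's bent-down tip (6 mm thick, rounded), 150 mm ahead of the hook's origin, level with the handle's underside; the tip hangs 23 mm below the underside of the rod; axes as hook
- machine: the grey skiving machine, fixed to the bench, with the tray it carries. Bed 260 mm deep, 400 mm wide, top 79 mm above the bench, with a curved arm and head up to 0.32 m high standing at least 60 mm behind the bed's front edge. Origin: centre of its footprint on the bench; x points from its front to its back, so its front edge and the tray are at -x, 130 mm from the origin
- tray (a joint): how far the spare-parts tray is drawn out, m: 0 with the tray fully home, growing as it comes out towards the machine's front (-x of the machine). It starts home or up to 30 mm out. It drags with about 2 to 3 N and stays where it is left; a rubber-buffered stop somewhere between 105 and 140 mm out ends its travel and is to be found by feel: there the pull climbs by about 2 N for each further millimetre, of which the rubber gives at most 10
- tray_hole (a point): centre of the round finger hole, 20 mm across, in the tray's red lip, at the lip's upper face, 50 mm above the bench. The lip is a level steel plate 4 mm thick, 90 mm wide, reaching from the tray's red front plate 36 mm out; hole in its middle, open below down to the bench. Axes: x points into the machine (draw the tray to -x), z up; moves with the tray
- mat: the dark green cutting mat fixed on the bench, 300 mm (its x) by 450 mm (its y), 3 mm thick; origin under its centre
- screwdriver: a red-handled screwdriver lying on the mat's edge, about 200 mm long; leave alone
- wax_tin: a flat round brass-coloured tin on the mat, 60 mm across, 28 mm high, origin at its underside; leave alone
- dial_gauge: a dial thickness gauge lying flat on the mat, about 110 by 60 mm, 15 mm high, origin under its dial; leave alone
- spool_red: a red spool of thread standing on the bench, 38 mm across, 52 mm high; leave alone
- spool_blue: a blue spool of thread standing on the bench, 38 mm across, 52 mm high; leave alone
- oil_bottle: a clear oil bottle with a red cap, 44 mm across, 110 mm high; leave alone
- mallet: a small mallet with a rawhide head lying on the bench, about 210 mm long, 44 mm high; leave alone

How it is judged:
By the outcome, as a careful person would: the job done as asked, in the order asked, and still so for the second after the job is handed in, with the robot touching nothing.
It also fails if it takes over 46 s, if anything falls off the work surface, if the arm or the gripper's body presses on something with over 40 N, if the wrist force passes 120 N, or if a joint passes its speed limit or range.

## Working session

There is one attempt and no reset: what is moved stays moved. The work goes in short steps, Python scripts to look and compute and a tool call to move; the robot and the scene stay as the last step left them, time stands still between calls to the robot, and variables do not carry over. Pictures are saved under pics/ and viewed, at most 10 in all, crops included, and the job is handed in when it is done.

Besides the shell and the picture viewer there is one more tool, called after "Emit:" as name([rows], argument=value, ...), one row to a line, values as JSON. carry_out: Moves the arm, as the interface text tells. Its arguments: {"type":"object","properties":{"motion":{"type":"array","items":{"type":"object","properties":{"x":{"type":"number"},"y":{"type":"number"},"z":{"type":"number"},"rx":{"type":"number"},"ry":{"type":"number"},"rz":{"type":"number"}}}},"grip":{"type":"number"},"grip_force":{"type":"number"}},"required":["motion"]}

```bash
mkdir -p pics
cat > h.py <<'E'
from plant import *
import numpy as np, cv2
def ray(n,u,v):
    c=camera_model(n); x=(u-c["cx"])/c["fx"]; y=(v-c["cy"])/c["fy"]; a,b=x,y
    for _ in range(20):
        s=1+c["k1"]*(a*a+b*b); a,b=x/s,y/s
    R=np.array(c["R"]); return -R.T@np.array(c["t"]), R.T@np.array([a,b,1.])
def onz(n,u,v,z):
    o,d=ray(n,u,v); return o+d*(z-o[2])/d[2]
def dep(n,u,v,D):
    o,d=ray(n,u,v); return o+d*D[int(v),int(u)]
E
python3 - <<'E'
from h import *
for n in("scene","top"):
    p,d=get_image(n); np.savez(f"{n}0.npz",p=p,d=d); cv2.imwrite(f"pics/{n}0.png",p)
    c=camera_model(n); print(n,-np.array(c["R"]).T@np.array(c["t"]),c["fx"],c["k1"])
s=read_state(); print(s["t"],s["tool_pos"],np.round(s["eef_rot"],3),s["grip_width"])
E
```

```text
scene [ 984.38758789 -731.5811275   647.22192089] 444.6897950794769 -0.05382641478837057
top [ 3.88328624e+02 -8.66680562e-02  1.30617665e+03] 487.1376580961705 0.0031699127290897022
0.1 [ 241.28519611 -630.02476862  230.6818646 ] [[ 0.934  0.358 -0.   ]
 [ 0.358 -0.934  0.001]
 [-0.    -0.001 -1.   ]] 85.30892064903571
```

View pics/top0.png

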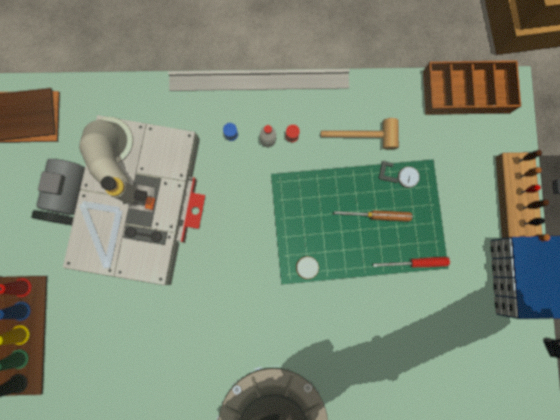

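View pics/scene0.png

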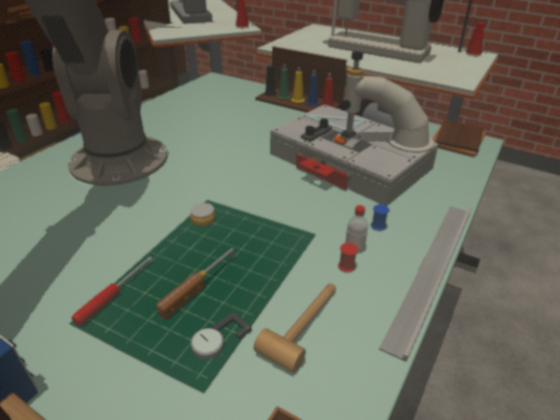

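Top view: hook's handle is at about (372–411, 216), its tip near (335, 213). The tray's red lip is at (195, 211), and the machine front faces the mat. Scene view: the hook is at (160–235, 250–310) and the lip at (322, 172). Next I measure them.

```bash
cat > m.py <<'E'
from h import *
Z=np.load("top0.npz");p,d=Z["p"],Z["d"];S=np.load("scene0.npz")
hsv=cv2.cvtColor(p,cv2.COLOR_BGR2HSV)
def mask(lo,hi,x0,y0,x1,y1,hsv=hsv):
    m=cv2.inRange(hsv,lo,hi); k=np.zeros_like(m); k[y0:y1,x0:x1]=m[y0:y1,x0:x1]; return k
hm=mask((5,90,60),(25,255,255),362,203,420,228)
c=cv2.minAreaRect(cv2.findNonZero(hm)); print("handle rect",c,cv2.countNonZero(hm))
B=np.array([onz("top",*q,37)[:2] for q in cv2.boxPoints(c)]); print(B.round(1),B.mean(0),np.linalg.norm(np.diff(B,axis=0),axis=1))
print("handle z",dep("top",390,216,d), "mat z",dep("top",300,210,d))
lm=mask((0,120,80),(8,255,255),175,170,210,250)|mask((172,120,80),(180,255,255),175,170,210,250)
ys,xs=np.nonzero(lm); L=np.array([dep("top",x,y,d) for x,y in zip(xs,ys)])
print("red",len(L),np.percentile(L[:,2],[5,25,50,75,95]))
# red at scene
h2=cv2.cvtColor(S["p"],cv2.COLOR_BGR2HSV)
a=cv2.resize(p[170:260,165:225],None,fx=6,fy=6,interpolation=cv2.INTER_CUBIC)
b=cv2.resize(p[190:240,325:425],None,fx=4,fy=4,interpolation=cv2.INTER_CUBIC)
c2=cv2.resize(S["p"][145:195,285:360],None,fx=5,fy=5,interpolation=cv2.INTER_CUBIC)
o=np.zeros((600,790,3),np.uint8);o[:540,:360]=a;o[:200,370:770]=b;o[210:460,370:745]=c2
cv2.imwrite("pics/z1.png",o)
E
python3 m.py
```

```text
handle rect ((389.5, 215.5), (9.0, 43.0), 90.0) 320
[[ 537.9 -261.2]
 [ 535.6 -374.9]
 [ 511.8 -373.6]
 [ 514.1 -260.1]] [ 524.86060343 -317.46764947] [113.7203078   23.86527864 113.45344227]
handle z [ 523.34820812 -318.32963627   38.40718023] mat z [548.01200388 -84.18997309   5.11425693]
red 509 [46.22943585 49.47706497 51.21171136 52.92520038 55.22957652]
```

View pics/z1.png

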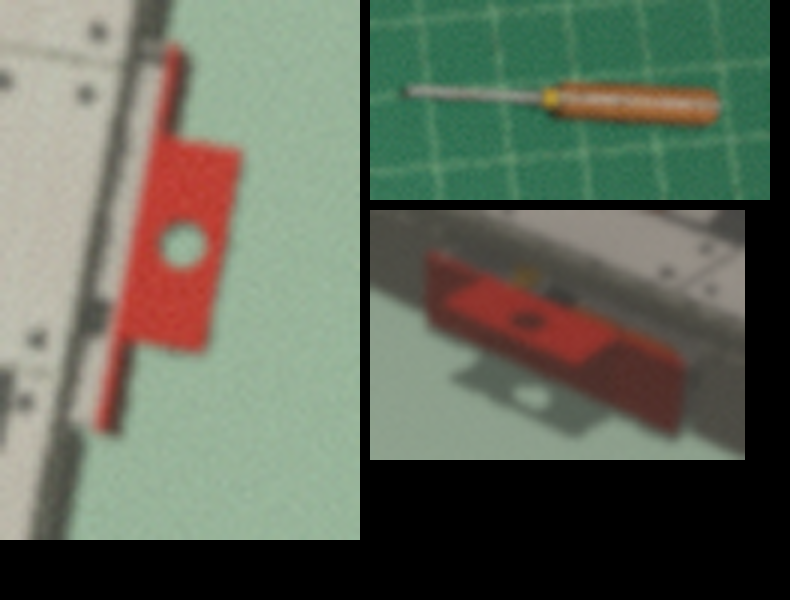

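```bash
cat > m2.py <<'E'
from h import *
Z=np.load("top0.npz");p=Z["p"];S=np.load("scene0.npz")["p"]
def up(p,x0,y0,x1,y1,f=6): return cv2.resize(p[y0:y1,x0:x1],None,fx=f,fy=f,interpolation=cv2.INTER_CUBIC).astype(float)
def px(q,x0,y0,f=6): return (q[0]+.5)/f-.5+x0,(q[1]+.5)/f-.5+y0
a=up(p,165,170,225,260); red=((a[...,2]-a[...,1])>80).astype(np.uint8)
cs,hi=cv2.findContours(red,cv2.RETR_CCOMP,cv2.CHAIN_APPROX_NONE)
for c,h in zip(cs,hi[0]):
    if h[3]>=0 and cv2.contourArea(c)>300:
        (e,ax,an)=cv2.fitEllipse(c); H=onz("top",*px(e,165,170),50); print("hole top",H,"diam mm",np.array(ax)/6*1256/487)
# lip front edge: rightmost red per row between rows 165..335
pts=np.array([onz("top",*px((np.nonzero(red[r])[0].max(),r),165,170),50)[:2] for r in range(170,335,3)])
vx,vy,_,_=cv2.fitLine(pts.astype(np.float32),cv2.DIST_HUBER,0,.01,.01).ravel()
n=np.array([-vy,vx]); n*=np.sign(n[1]); print("machine x",n,np.degrees(np.arctan2(n[1],n[0])),"hole to lip edge",(H[:2]-pts.mean(0))@n)
# plate bottom strip direction check: left edge of plate
b=up(S,285,145,360,195,5); red=((b[...,2]-b[...,1])>60).astype(np.uint8)
cs,hi=cv2.findContours(red,cv2.RETR_CCOMP,cv2.CHAIN_APPROX_NONE)
for c,h in zip(cs,hi[0]):
    if h[3]>=0 and cv2.contourArea(c)>60:
        M=cv2.moments(c);q=px((M["m10"]/M["m00"],M["m01"]/M["m00"]),285,145,5)
        print("hole scene",cv2.contourArea(c),q,onz("scene",*q,50))
# hook
hsv=cv2.cvtColor(up(p,325,190,425,240,4).clip(0,255).astype(np.uint8),cv2.COLOR_BGR2HSV)
m=cv2.inRange(hsv,(5,90,60),(25,255,255)); m[:60]=0; m[150:]=0; m[:,:200]=0
q=cv2.findNonZero(m).reshape(-1,2)
P=np.array([onz("top",*px(x,325,190,4),37)[:2] for x in q]); v=cv2.fitLine(P.astype(np.float32),cv2.DIST_L2,0,.01,.01).ravel()
d=v[:2]*np.sign(v[1]); t=(P-v[2:])@d; w=(P-v[2:])@np.array([-d[1],d[0]])
print("handle c",v[2:],"dir",d,np.degrees(np.arctan2(d[1],d[0])),"t",np.percentile(t,[.5,99.5]),"w",np.percentile(w,[1,99]))
i=hsv; rod=cv2.inRange(i,(0,0,110),(180,70,255)); rod[:70]=0; rod[115:]=0; rod[:,185:]=0
q=cv2.findNonZero(rod).reshape(-1,2)
R=np.array([onz("top",*px(x,325,190,4),32)[:2] for x in q]); v2=cv2.fitLine(R.astype(np.float32),cv2.DIST_HUBER,0,.01,.01).ravel()
d2=v2[:2]*np.sign(v2[1]); t=(R-v2[2:])@d2
print("rod",v2[2:],d2,np.degrees(np.arctan2(d2[1],d2[0])),"end",v2[2:]+d2*np.percentile(t,99.5),len(q))
# scene: rod end
hs=cv2.cvtColor(S,cv2.COLOR_BGR2HSV); m=cv2.inRange(hs,(5,110,50),(20,255,255)); k=np.zeros_like(m); k[260:325,150:210]=m[260:325,150:210]
M=cv2.moments(k,True); print("handle scene centroid z~25",M["m00"],onz("scene",M["m10"]/M["m00"],M["m01"]/M["m00"],25))
E
python3 m2.py
```

```text
hole top [547.00172418 191.07109243  50.        ] diam mm [22.96591658 23.53613224]
machine x [0.19089921 0.98160964] 78.994736 hole to lip edge 16.102071645016064
hole scene 411.0 (316.0376317923763, 166.74939172749393) [550.4643054  189.95502878  50.        ]Traceback (most recent call last):
  File "m2.py", line 25, in <module>
    P=np.array([onz("top",*px(x,325,190,4),37)[:2] for x in q]); v=cv2.fitLine(P.astype(np.float32),cv2.DIST_L2,0,.01,.01).ravel()
                ~~~^^^^^^^^^^^^^^^^^^^^^^^^^^^
  File "h.py", line 9, in onz
    o,d=ray(n,u,v); return o+d*(z-o[2])/d[2]
        ~~~^^^^^^^
  File "h.py", line 4, in ray
    c=camera_model(n); x=(u-c["cx"])/c["fx"]; y=(v-c["cy"])/c["fy"]; a,b=x,y
ValueError: time passes only in moves, steps and waits
```

```bash
sed -i 's/^def ray/CM={n:camera_model(n) for n in("scene","top")}\ndef ray/; s/c=camera_model(n); x/c=CM[n]; x/' h.py; python3 m2.py
```

```text
hole top [547.00172418 191.07109243  50.        ] diam mm [22.96591658 23.53613224]
machine x [0.19089921 0.98160964] 78.994736 hole to lip edge 16.102071645016064
hole scene 411.0 (316.0376317923763, 166.74939172749393) [550.4643054  189.95502878  50.        ]
handle c [ 524.37225 -326.37473] dir [0.07065944 0.9975005 ] 85.94813 t [-47.38436247  48.07015498] w [-11.95721676  11.56411426]
rod [ 534.42145 -216.30345] [0.06862032 0.9976429 ] 86.06525 end [ 537.39476478 -173.07560467] 1711
handle scene centroid z~25 733.0 [ 532.53124593 -327.18483452   25.        ]
```

Emit:
carry_out([
  {"x": 0.03,"y": 0.033,"z": -0.01,"rz": 0.12},
  {"x": 0.058,"y": 0.065,"z": -0.02,"rz": 0.24},
  {"x": 0.086,"y": 0.097,"z": -0.03,"rz": 0.36},
  {"x": 0.114,"y": 0.129,"z": -0.04,"rz": 0.48},
  {"x": 0.142,"y": 0.161,"z": -0.05,"rz": 0.6},
  {"x": 0.17,"y": 0.193,"z": -0.06,"rz": 0.72},
  {"x": 0.198,"y": 0.225,"z": -0.07,"rz": 0.84},
  {"x": 0.226,"y": 0.257,"z": -0.08,"rz": 0.96},
  {"x": 0.254,"y": 0.289,"z": -0.09,"rz": 1.07},
  {"x": 0.275,"y": 0.31,"z": -0.1,"rz": 1.135},
], grip=0.06)

```text
validation failed for argument at $.mo...
```

Run:
```python
from h import *
s=read_state();R=np.array(s["eef_rot"]);print(s["t"],s["tool_pos"],np.degrees(np.arctan2(R[1,1],R[0,1])),R.round(3),s["contact_force"],s["joint_pos"],s["grip_width"])
```

```text
0.1 [ 241.28519611 -630.02476862  230.6818646 ] -69.04569026808433 [[ 0.934  0.358 -0.   ]
 [ 0.358 -0.934  0.001]
 [-0.    -0.001 -1.   ]] [ 0.11019176  0.87512884 -0.70456366] [60.47575828 24.44691745  4.23213072 92.04717281 -1.95357373 63.64286172
 -3.84646249] 85.30892064903571
```

Emit:
carry_out([
  {"x": 0.03,"y": 0.033,"z": -0.01,"rx": 0,"ry": 0,"rz": 0.12},
], grip=0.06)

```text
t: 0.18
tool_pos: [262.8, -605.1, 222.9]
eef_rot: [[0.889, 0.457, -0.002], [0.457, -0.889, -0.004], [-0.004, 0.002, -1.0]]
contact_force: [0.5, -0.4, -0.4]
grip_width: 75.3
grip_force: 0.0
```

Emit:
carry_out([
  {"x": 0.028,"y": 0.031,"z": -0.01,"rx": 0,"ry": 0,"rz": 0.12},
  {"x": 0.055,"y": 0.062,"z": -0.02,"rx": 0,"ry": 0,"rz": 0.24},
  {"x": 0.082,"y": 0.093,"z": -0.03,"rx": 0,"ry": 0,"rz": 0.36},
  {"x": 0.109,"y": 0.123,"z": -0.04,"rx": 0,"ry": 0,"rz": 0.48},
  {"x": 0.136,"y": 0.153,"z": -0.05,"rx": 0,"ry": 0,"rz": 0.6},
  {"x": 0.163,"y": 0.184,"z": -0.06,"rx": 0,"ry": 0,"rz": 0.72},
  {"x": 0.19,"y": 0.215,"z": -0.07,"rx": 0,"ry": 0,"rz": 0.84},
  {"x": 0.217,"y": 0.245,"z": -0.08,"rx": 0,"ry": 0,"rz": 0.95},
  {"x": 0.24,"y": 0.27,"z": -0.1,"rx": 0,"ry": 0,"rz": 1.015},
  {"x": 0.257,"y": 0.29,"z": -0.12,"rx": 0,"ry": 0,"rz": 1.015},
])

```text
t: 1.02
tool_pos: [528.2, -307.4, 102.0]
eef_rot: [[0.063, 0.998, 0.002], [0.998, -0.063, 0.0], [0.001, 0.002, -1.0]]
contact_force: [0.8, -0.9, 0.7]
grip_width: 60.2
grip_force: 0.0
```

Emit:
carry_out([
  {"x": 0,"y": 0,"z": -0.025,"rx": 0,"ry": 0,"rz": 0},
  {"x": 0,"y": 0,"z": -0.05,"rx": 0,"ry": 0,"rz": 0},
  {"x": 0,"y": 0,"z": -0.07,"rx": 0,"ry": 0,"rz": 0},
  {"x": 0,"y": 0,"z": -0.085,"rx": 0,"ry": 0,"rz": 0},
  {"x": 0,"y": 0,"z": -0.093,"rx": 0,"ry": 0,"rz": 0},
  {"x": 0,"y": 0,"z": -0.094,"rx": 0,"ry": 0,"rz": 0},
])

```text
t: 1.52
tool_pos: [524.8, -309.7, 6.4]
eef_rot: [[0.07, 0.998, -0.002], [0.998, -0.07, 0.001], [0.001, -0.003, -1.0]]
contact_force: [-0.3, -0.1, 0.6]
grip_width: 60.0
grip_force: 0.0
```

Emit:
carry_out([
  {"x": 0,"y": 0,"z": 0,"rx": 0,"ry": 0,"rz": 0},
  {"x": 0,"y": 0,"z": 0,"rx": 0,"ry": 0,"rz": 0},
  {"x": 0,"y": 0,"z": 0,"rx": 0,"ry": 0,"rz": 0},
  {"x": 0,"y": 0,"z": 0,"rx": 0,"ry": 0,"rz": 0},
  {"x": 0,"y": 0,"z": 0,"rx": 0,"ry": 0,"rz": 0},
  {"x": 0,"y": 0,"z": 0,"rx": 0,"ry": 0,"rz": 0},
], grip=0.01, grip_force=60)

```text
t: 2.02
tool_pos: [526.5, -310.7, 9.5]
eef_rot: [[0.07, 0.998, 0.002], [0.998, -0.07, -0.001], [-0.001, 0.002, -1.0]]
contact_force: [0.0, 0.8, 7.6]
grip_width: 23.2
grip_force: 59.7
```

Emit:
carry_out([
  {"x": 0,"y": 0,"z": 0.005,"rx": 0,"ry": 0,"rz": 0},
  {"x": 0,"y": 0,"z": 0.02,"rx": 0,"ry": 0,"rz": 0},
  {"x": 0,"y": 0,"z": 0.045,"rx": 0,"ry": 0,"rz": 0},
  {"x": 0,"y": 0,"z": 0.07,"rx": 0,"ry": 0,"rz": 0},
  {"x": 0,"y": 0.01,"z": 0.085,"rx": 0,"ry": 0,"rz": 0},
  {"x": 0,"y": 0.03,"z": 0.09,"rx": 0,"ry": 0,"rz": -0.01},
  {"x": 0,"y": 0.06,"z": 0.09,"rx": 0,"ry": 0,"rz": -0.02},
  {"x": 0,"y": 0.09,"z": 0.09,"rx": 0,"ry": 0,"rz": -0.03},
  {"x": -0.002,"y": 0.12,"z": 0.09,"rx": 0,"ry": 0,"rz": -0.04},
  {"x": -0.004,"y": 0.15,"z": 0.09,"rx": 0,"ry": 0,"rz": -0.06},
])

```text
t: 2.85
tool_pos: [521.6, -159.0, 99.0]
eef_rot: [[0.13, 0.991, 0.001], [0.991, -0.13, -0.0], [-0.0, 0.001, -1.0]]
contact_force: [0.2, -0.7, -0.7]
grip_width: 23.1
grip_force: 58.9
```

Emit:
carry_out([
  {"x": -0.002,"y": 0.03,"z": 0,"rx": 0,"ry": 0,"rz": -0.01},
  {"x": -0.004,"y": 0.06,"z": 0,"rx": 0,"ry": 0,"rz": -0.02},
  {"x": -0.006,"y": 0.09,"z": 0,"rx": 0,"ry": 0,"rz": -0.035},
  {"x": -0.008,"y": 0.12,"z": 0,"rx": 0,"ry": 0,"rz": -0.05},
  {"x": -0.008,"y": 0.145,"z": 0,"rx": 0,"ry": 0,"rz": -0.06},
  {"x": -0.008,"y": 0.165,"z": 0,"rx": 0,"ry": 0,"rz": -0.063},
  {"x": -0.008,"y": 0.175,"z": 0,"rx": 0,"ry": 0,"rz": -0.063},
  {"x": -0.008,"y": 0.177,"z": 0,"rx": 0,"ry": 0,"rz": -0.063},
  {"x": -0.008,"y": 0.177,"z": 0,"rx": 0,"ry": 0,"rz": -0.063},
])

```text
t: 3.6
tool_pos: [513.8, 16.6, 98.5]
eef_rot: [[0.191, 0.982, 0.0], [0.982, -0.191, -0.0], [-0.0, 0.0, -1.0]]
contact_force: [-0.3, -1.0, -1.8]
grip_width: 23.3
grip_force: 58.9
```

Run:
```python
from h import *
for n in("scene","top"):
    p,d=get_image(n); np.savez(f"{n}1.npz",p=p,d=d)
    globals()[n]=p
s=read_state();print(s["t"],s["tool_pos"],s["contact_force"],s["grip_width"],s["moment"])
a=cv2.resize(top[170:260,165:325],None,fx=5,fy=5,interpolation=cv2.INTER_CUBIC)[:,:790]
cv2.imwrite("pics/t1.png",a)
b=cv2.resize(scene[100:250,230:400],None,fx=4,fy=4,interpolation=cv2.INTER_CUBIC)
cv2.imwrite("pics/s1.png",b)
```

```text
3.7 [513.75941665  15.32115757  98.25257742] [ 0.26869295 -0.3355846  -1.90419597] 22.75460462161271 [-0.02824171 -0.037134    0.03843732]
```

View pics/t1.png

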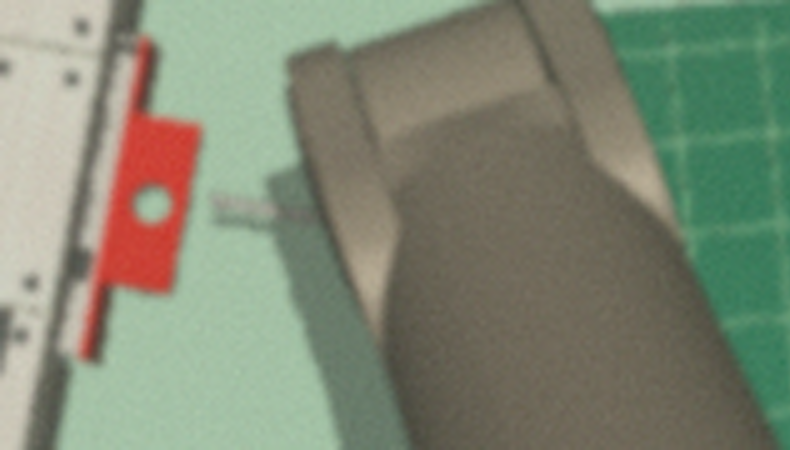

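View pics/s1.png

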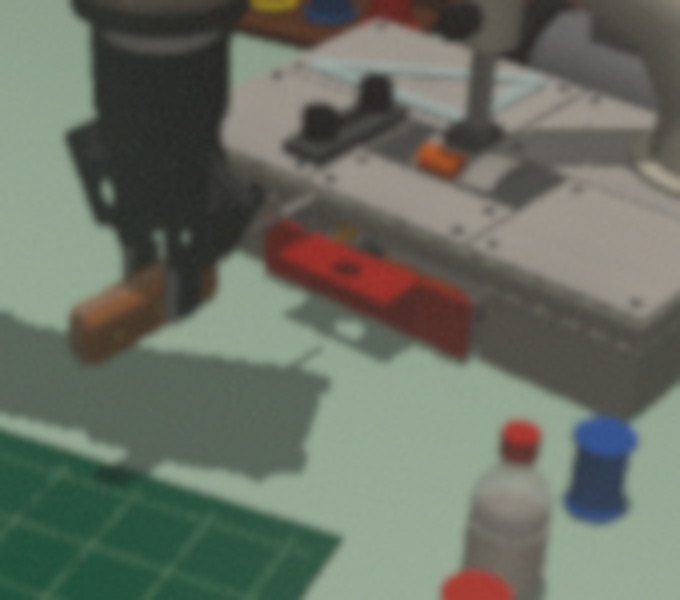

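The hook is held level. In the top crop the rod's end is at about (212, 205), just right of the lip, and the hole is at (152, 205). In the scene crop the handle is seated between the fingers. Now I locate the rod's end exactly.

```bash
cat > m3.py <<'E'
from h import *
T=np.load("top1.npz");p,d=T["p"].astype(int),T["d"]
print("depth z around rod (world z), rows 205..218, cols 203..226")
for v in range(206,218): print(v,[int(dep("top",u,v,d)[2]) for u in range(203,227,2)], [int(p[v,u,1]) for u in range(203,227,2)])
a=cv2.resize(T["p"][195:230,195:235],None,fx=14,fy=14,interpolation=cv2.INTER_NEAREST)
S=np.load("scene1.npz")["p"]
b=cv2.resize(S[135:175,285:325],None,fx=14,fy=14,interpolation=cv2.INTER_CUBIC)[:, :560]
o=np.zeros((560,800,3),np.uint8); o[:350,:400]=cv2.resize(a,(400,350)); o[:400,400:]=cv2.resize(b,(400,400))
cv2.imwrite("pics/z2.png",o)
E
python3 m3.py
```

```text
depth z around rod (world z), rows 205..218, cols 203..226
206 [51, 1, 2, -1, 7, 0, 5, -2, 0, 0, -2, 0] [136, 194, 196, 190, 192, 191, 193, 174, 126, 128, 129, 116]
207 [-1, 3, 1, 1, 3, 0, 2, 3, 1, 0, -2, 5] [138, 190, 186, 189, 192, 189, 193, 175, 127, 124, 129, 122]
208 [4, 0, -1, 5, 5, 2, 2, -2, 3, 1, 2, -1] [146, 193, 176, 176, 187, 187, 189, 178, 129, 127, 129, 126]
209 [4, 3, 120, 127, 119, 120, 0, 3, 4, 2, 2, 6] [145, 192, 170, 171, 173, 175, 177, 166, 134, 125, 119, 124]
210 [0, 0, 124, 119, 124, 120, 117, 123, 122, 0, 1, -3] [151, 191, 168, 159, 168, 168, 166, 162, 139, 120, 122, 122]
211 [2, 0, 3, 109, 1, 114, 122, 124, 117, 123, 124, 121] [156, 193, 173, 152, 163, 168, 162, 163, 144, 110, 114, 114]
212 [0, 2, -3, -3, 4, 1, 0, 121, 119, 122, 122, 119] [169, 192, 173, 154, 165, 165, 157, 165, 152, 114, 112, 110]
213 [1, 0, 0, 2, 1, 0, 0, 1, -3, 2, 119, 121] [175, 193, 173, 148, 153, 155, 156, 163, 147, 115, 109, 109]
214 [0, 4, 3, -1, 1, 1, 0, 5, -1, 2, 1, 1] [176, 192, 169, 144, 147, 145, 141, 148, 131, 119, 117, 113]
215 [-1, 0, 0, 0, -1, 2, 3, 1, 4, -1, 0, 0] [186, 196, 184, 169, 169, 164, 143, 144, 130, 121, 122, 117]
216 [3, 1, 2, 0, -3, 1, -2, 2, 6, 4, -4, -1] [189, 192, 190, 185, 186, 187, 173, 167, 142, 120, 125, 120]
217 [1, 3, 2, -1, 3, 2, 4, -1, 5, -3, 0, 3] [193, 194, 190, 195, 192, 190, 186, 183, 161, 126, 123, 125]
```

View pics/z2.png

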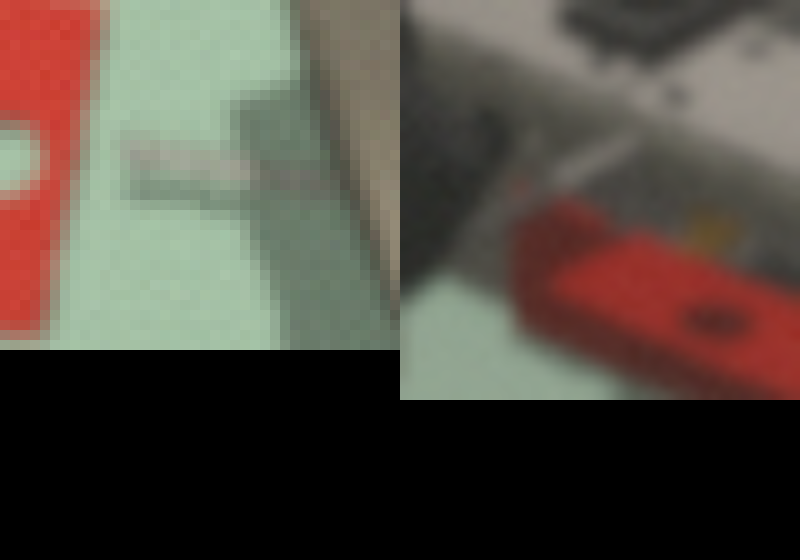

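The top view shows the rod's end at pixel (206.7, 210) with z about 121 and the lip hole to its left, which matches the height it was lifted to.

Run:
```python
from h import *
n=np.array([.191,.982]);e=onz("top",206.5,209.9,121);f=onz("top",224,211.9,121)
print("end",e,"dir",np.degrees(np.arctan2(*(e-f)[[1,0]])))
tip=e[:2]-3*n; H=np.array([548,191]); print("tip",tip,"to hole",H-tip,"along",(H-tip)@n,"tip-tcp along",(tip-[513.8,16])@n,"lat",(tip-[513.8,16])@[n[1],-n[0]])
```

```text
end [538.57070942 152.12992532 121.        ] dir 82.29135296863275
tip [537.99770942 149.18392532] to hole [10.00229058 41.81607468] along 42.97382283156252 tip-tcp along 135.40837716843748 lat -1.675979081983768
```

Emit:
carry_out([
  {"x": 0.002,"y": 0.008,"z": 0,"rx": 0,"ry": 0,"rz": 0},
  {"x": 0.005,"y": 0.023,"z": -0.005,"rx": 0,"ry": 0,"rz": 0},
  {"x": 0.008,"y": 0.036,"z": -0.015,"rx": 0,"ry": 0,"rz": 0},
  {"x": 0.009,"y": 0.041,"z": -0.025,"rx": 0,"ry": 0,"rz": 0},
  {"x": 0.009,"y": 0.041,"z": -0.03,"rx": 0,"ry": 0,"rz": 0},
  {"x": 0.009,"y": 0.041,"z": -0.03,"rx": 0,"ry": 0,"rz": 0},
])

```text
t: 4.2
tool_pos: [521.9, 57.1, 66.8]
eef_rot: [[0.192, 0.981, -0.002], [0.981, -0.192, -0.001], [-0.001, -0.002, -1.0]]
contact_force: [-0.4, -1.4, -1.7]
grip_width: 23.3
grip_force: 58.9
```

Run:
```python
from h import *
o=[]
for n,(x,y) in (("top",(180,190)),("scene",(290,140))):
    p,d=get_image(n); np.savez(f"{n}2.npz",p=p,d=d); o.append(cv2.resize(p[y:y+45,x:x+45],(395,395),interpolation=cv2.INTER_CUBIC))
cv2.imwrite("pics/z3.png",np.hstack(o))
s=read_state();print(s["t"],s["tool_pos"],s["contact_force"])
T=np.load("top2.npz");d=T["d"]
for v in range(204,220): print(v,[int(dep("top",u,v,d)[2]) for u in range(187,214,2)])
```

```text
4.3 [522.49806977  56.82671381  67.9735749 ] [-0.10226008  0.14425237 -0.37689075]
204 [7, 54, 51, 47, 50, 52, 50, 52, 57, 443, 484, 487, 487, 487]
205 [8, 54, 50, 57, 49, 52, 48, 49, 51, 2, 485, 484, 489, 489]
206 [18, 46, 49, 54, 52, 51, 51, 47, 49, -1, 484, 490, 489, 488]
207 [57, 54, 49, 85, 0, 0, 51, 54, 2, 5, 451, 491, 490, 491]
208 [48, 52, 53, 92, 94, 87, 86, 53, 3, 1, 446, 490, 490, 492]
209 [51, 47, 52, 88, 91, 88, 91, 87, 92, 89, 438, 494, 492, 493]
210 [52, 50, 50, 0, -1, 1, 86, 89, 91, 91, 93, 490, 495, 495]
211 [53, 52, 49, 1, 0, -2, 50, 50, 1, 88, 86, 452, 496, 494]
212 [51, 53, 53, 6, -2, 4, 50, 51, 4, 0, 2, 446, 494, 494]
213 [51, 52, 50, 2, 0, 2, 49, 49, 5, 3, -2, 443, 496, 497]
214 [49, 49, 49, 53, 48, 50, 49, 51, -2, 0, 3, 0, 497, 495]
215 [54, 52, 49, 48, 50, 49, 51, 50, 2, 0, 2, -1, 496, 496]
216 [50, 53, 49, 49, 49, 51, 50, 50, 1, 0, -1, 1, 445, 494]
217 [49, 55, 52, 49, 51, 49, 49, 2, 0, 0, 1, 0, 441, 498]
218 [52, 53, 45, 53, 50, 50, 1306, 2, 1, 1, 0, -1, 1, 497]
219 [53, 46, 54, 49, 56, 51, 49, 5, 1, 0, 2, 0, 3, 495]
```

View pics/z3.png

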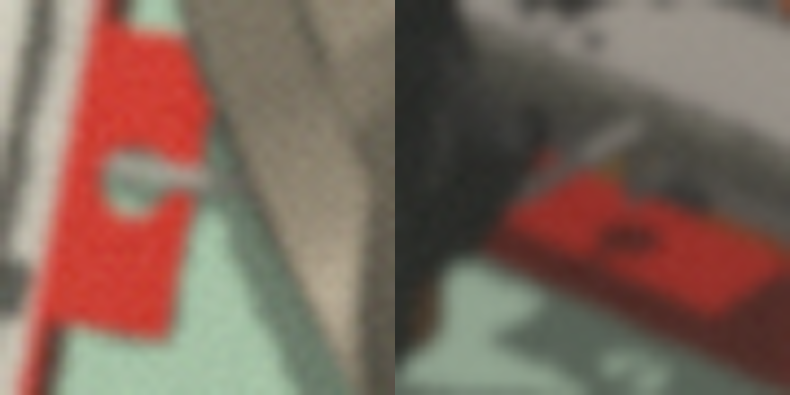

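Run:
```python
from h import *
d=np.load("top2.npz")["d"]
Q=np.array([dep("top",u,v,d) for v in range(203,214) for u in range(186,201)]); Q=Q[(Q[:,2]>78)&(Q[:,2]<100)]
n=np.array([.191,.982]);l=np.array([.982,-.191]);H=np.array([547,191])
A=(Q[:,:2]-H)@n;L=(Q[:,:2]-H)@l
print(np.c_[A,L,Q[:,2]][np.argsort(-A)].round(1)[:22]); print(np.median(Q[:,2]),np.median(L),np.polyfit(A,L,1))
```

```text
[[  1.5   0.7  90.4]
 [  0.3   4.1  86. ]
 [ -1.1  -1.1  88.2]
 [ -1.4   0.9  92.6]
 [ -2.6   4.3  88.3]
 [ -2.7   2.   86.4]
 [ -3.3  -0.6  86.8]
 [ -6.6  -0.6  91.4]
 [ -6.6   1.6  94.5]
 [ -8.5   2.3  91.2]
 [ -9.1  -0.2  91.7]
 [-10.3   3.2  87.3]
 [-11.    0.6  88.5]
 [-12.9   3.5  88.2]
 [-13.9   0.7  90.9]
 [-15.1   4.1  86.4]
 [-16.2  -0.9  86.9]
 [-16.4   1.2  91. ]
 [-18.2   4.1  90.4]
 [-18.4   1.8  88.5]
 [-19.1  -0.8  90.1]]
88.50950699403825 1.1601366270386602 [-0.01158159  1.36105365]
```

The tip sits over the hole, about 1 mm off on each axis against a 7 mm margin. Lowering it in.

Emit:
carry_out([
  {"x": -0.001,"y": 0.001,"z": -0.004,"rx": 0,"ry": 0,"rz": 0},
  {"x": -0.001,"y": 0.001,"z": -0.009,"rx": 0,"ry": 0,"rz": 0},
  {"x": -0.001,"y": 0.001,"z": -0.014,"rx": 0,"ry": 0,"rz": 0},
  {"x": -0.001,"y": 0.001,"z": -0.019,"rx": 0,"ry": 0,"rz": 0},
  {"x": -0.001,"y": 0.001,"z": -0.024,"rx": 0,"ry": 0,"rz": 0},
  {"x": -0.001,"y": 0.001,"z": -0.028,"rx": 0,"ry": 0,"rz": 0},
  {"x": -0.001,"y": 0.001,"z": -0.029,"rx": 0,"ry": 0,"rz": 0},
  {"x": -0.001,"y": 0.001,"z": -0.029,"rx": 0,"ry": 0,"rz": 0},
])

```text
t: 4.97
tool_pos: [521.5, 58.8, 38.7]
eef_rot: [[0.192, 0.981, -0.001], [0.981, -0.192, -0.0], [-0.0, -0.001, -1.0]]
contact_force: [-0.5, 0.2, -1.5]
grip_width: 22.9
grip_force: 58.9
```

Emit:
carry_out([
  {"x": -0.0004,"y": -0.002,"z": 0,"rx": 0,"ry": 0,"rz": 0},
  {"x": -0.001,"y": -0.005,"z": 0,"rx": 0,"ry": 0,"rz": 0},
  {"x": -0.0017,"y": -0.009,"z": 0,"rx": 0,"ry": 0,"rz": 0},
  {"x": -0.0025,"y": -0.013,"z": 0,"rx": 0,"ry": 0,"rz": 0},
  {"x": -0.0033,"y": -0.017,"z": 0,"rx": 0,"ry": 0,"rz": 0},
  {"x": -0.0041,"y": -0.021,"z": 0,"rx": 0,"ry": 0,"rz": 0},
  {"x": -0.0049,"y": -0.025,"z": 0,"rx": 0,"ry": 0,"rz": 0},
  {"x": -0.0056,"y": -0.029,"z": 0,"rx": 0,"ry": 0,"rz": 0},
  {"x": -0.0064,"y": -0.033,"z": 0,"rx": 0,"ry": 0,"rz": 0},
  {"x": -0.0072,"y": -0.037,"z": 0,"rx": 0,"ry": 0,"rz": 0},
])

```text
t: 5.8
tool_pos: [514.6, 21.3, 39.2]
eef_rot: [[0.192, 0.981, 0.0], [0.981, -0.192, 0.0], [0.0, 0.0, -1.0]]
contact_force: [0.8, 1.8, -0.3]
grip_width: 23.3
grip_force: 58.9
```

Emit:
carry_out([
  {"x": -0.0008,"y": -0.004,"z": 0,"rx": 0,"ry": 0,"rz": 0},
  {"x": -0.0016,"y": -0.008,"z": 0,"rx": 0,"ry": 0,"rz": 0},
  {"x": -0.0023,"y": -0.012,"z": 0,"rx": 0,"ry": 0,"rz": 0},
  {"x": -0.0031,"y": -0.016,"z": 0,"rx": 0,"ry": 0,"rz": 0},
  {"x": -0.0039,"y": -0.02,"z": 0,"rx": 0,"ry": 0,"rz": 0},
  {"x": -0.0047,"y": -0.024,"z": 0,"rx": 0,"ry": 0,"rz": 0},
  {"x": -0.0053,"y": -0.027,"z": 0,"rx": 0,"ry": 0,"rz": 0},
  {"x": -0.0058,"y": -0.03,"z": 0,"rx": 0,"ry": 0,"rz": 0},
])

```text
t: 6.47
tool_pos: [508.7, -8.6, 39.2]
eef_rot: [[0.192, 0.981, -0.0], [0.981, -0.192, 0.0], [0.0, -0.0, -1.0]]
contact_force: [1.4, 2.0, -0.3]
grip_width: 23.1
grip_force: 58.9
```

```bash
cat > look.py <<'E'
from h import *
import sys
p,d=get_image("top"); np.savez("topk.npz",p=p,d=d)
a=p[160:260,160:290].astype(int); m=((a[...,2]-a[...,1])>80).astype(np.uint8)
Q=np.array([dep("top",u+160,v+160,d) for v,u in zip(*np.nonzero(m))]); Q=Q[(Q[:,2]>40)&(Q[:,2]<60)]
n=np.array([.191,.982]); print("lip front edge vs hole start",np.percentile((Q[:,:2]-[547,191])@n,[1,3]))
s=read_state();print(s["t"],s["tool_pos"],s["contact_force"],s["moment"],"pull",s["contact_force"][:2]@n)
E
python3 look.py
```

```text
lip front edge vs hole start [-75.7998851  -74.91119197]
6.5167 [508.52232922  -9.21735449  39.1453554 ] [ 0.59814064  0.87724596 -1.0324122 ] [ 0.24539182 -0.03482933 -0.02991423] pull 0.9757003947083832
```

Emit:
carry_out([
  {"x": -0.0004,"y": -0.002,"z": 0,"rx": 0,"ry": 0,"rz": 0},
  {"x": -0.0008,"y": -0.004,"z": 0,"rx": 0,"ry": 0,"rz": 0},
  {"x": -0.0012,"y": -0.006,"z": 0,"rx": 0,"ry": 0,"rz": 0},
  {"x": -0.0016,"y": -0.008,"z": 0,"rx": 0,"ry": 0,"rz": 0},
  {"x": -0.002,"y": -0.01,"z": 0,"rx": 0,"ry": 0,"rz": 0},
])

```text
t: 6.93
tool_pos: [506.7, -18.4, 39.2]
eef_rot: [[0.192, 0.981, -0.0], [0.981, -0.192, 0.0], [0.0, -0.0, -1.0]]
contact_force: [0.1, 2.3, -1.8]
grip_width: 23.1
grip_force: 58.8
```

Emit:
carry_out([
  {"x": -0.0004,"y": -0.002,"z": 0,"rx": 0,"ry": 0,"rz": 0},
  {"x": -0.0008,"y": -0.004,"z": 0,"rx": 0,"ry": 0,"rz": 0},
])

```text
t: 7.1
tool_pos: [505.9, -22.4, 39.2]
eef_rot: [[0.192, 0.981, -0.0], [0.981, -0.192, 0.0], [0.0, -0.0, -1.0]]
contact_force: [1.1, 2.1, -1.8]
grip_width: 22.8
grip_force: 58.8
```

Emit:
carry_out([
  {"x": -0.0003,"y": -0.0015,"z": 0,"rx": 0,"ry": 0,"rz": 0},
  {"x": -0.0006,"y": -0.003,"z": 0,"rx": 0,"ry": 0,"rz": 0},
])

```text
t: 7.27
tool_pos: [505.3, -25.4, 39.2]
eef_rot: [[0.192, 0.981, -0.0], [0.981, -0.192, 0.0], [0.0, -0.0, -1.0]]
contact_force: [0.6, 2.5, -2.4]
grip_width: 23.0
grip_force: 58.8
```

Emit:
carry_out([
  {"x": -0.0003,"y": -0.0015,"z": 0,"rx": 0,"ry": 0,"rz": 0},
  {"x": -0.0006,"y": -0.003,"z": 0,"rx": 0,"ry": 0,"rz": 0},
])

```text
t: 7.43
tool_pos: [504.7, -28.3, 39.2]
eef_rot: [[0.192, 0.981, -0.0], [0.981, -0.192, 0.0], [0.0, -0.0, -1.0]]
contact_force: [0.4, 1.3, -2.5]
grip_width: 23.2
grip_force: 58.8
```

Still at drag level. I continue in 3 mm steps, two at a time.

Emit:
carry_out([
  {"x": -0.0003,"y": -0.0015,"z": 0,"rx": 0,"ry": 0,"rz": 0},
  {"x": -0.0006,"y": -0.003,"z": 0,"rx": 0,"ry": 0,"rz": 0},
])

```text
t: 7.6
tool_pos: [504.2, -31.3, 39.2]
eef_rot: [[0.192, 0.981, 0.0], [0.981, -0.192, 0.0], [0.0, -0.0, -1.0]]
contact_force: [1.5, 1.8, -1.8]
grip_width: 23.1
grip_force: 58.8
```

Emit:
carry_out([
  {"x": -0.0003,"y": -0.0015,"z": 0,"rx": 0,"ry": 0,"rz": 0},
  {"x": -0.0006,"y": -0.003,"z": 0,"rx": 0,"ry": 0,"rz": 0},
])

```text
t: 7.77
tool_pos: [503.5, -34.4, 39.2]
eef_rot: [[0.192, 0.981, -0.0], [0.981, -0.192, 0.0], [0.0, -0.0, -1.0]]
contact_force: [1.9, 2.3, -1.2]
grip_width: 23.2
grip_force: 58.8
```

Emit:
carry_out([
  {"x": -0.0003,"y": -0.0015,"z": 0,"rx": 0,"ry": 0,"rz": 0},
  {"x": -0.0006,"y": -0.003,"z": 0,"rx": 0,"ry": 0,"rz": 0},
])

```text
t: 7.93
tool_pos: [503.0, -37.4, 39.2]
eef_rot: [[0.192, 0.981, 0.0], [0.981, -0.192, 0.0], [0.0, -0.0, -1.0]]
contact_force: [1.1, 1.7, -2.4]
grip_width: 22.6
grip_force: 58.8
```

Emit:
carry_out([
  {"x": -0.0003,"y": -0.0015,"z": 0,"rx": 0,"ry": 0,"rz": 0},
  {"x": -0.0006,"y": -0.003,"z": 0,"rx": 0,"ry": 0,"rz": 0},
])

```text
t: 8.1
tool_pos: [502.4, -40.4, 39.2]
eef_rot: [[0.192, 0.981, 0.0], [0.981, -0.192, 0.0], [0.0, 0.0, -1.0]]
contact_force: [0.4, 2.2, -2.5]
grip_width: 23.2
grip_force: 58.8
```

Emit:
carry_out([
  {"x": -0.0003,"y": -0.0015,"z": 0,"rx": 0,"ry": 0,"rz": 0},
  {"x": -0.0006,"y": -0.003,"z": 0,"rx": 0,"ry": 0,"rz": 0},
])

```text
t: 8.27
tool_pos: [501.7, -43.4, 39.2]
eef_rot: [[0.192, 0.981, -0.0], [0.981, -0.192, 0.0], [0.0, -0.0, -1.0]]
contact_force: [1.4, 1.4, -1.4]
grip_width: 23.1
grip_force: 58.8
```

Emit:
carry_out([
  {"x": -0.0003,"y": -0.0015,"z": 0,"rx": 0,"ry": 0,"rz": 0},
  {"x": -0.0006,"y": -0.003,"z": 0,"rx": 0,"ry": 0,"rz": 0},
])

```text
t: 8.43
tool_pos: [501.1, -46.4, 39.2]
eef_rot: [[0.192, 0.981, -0.0], [0.981, -0.192, 0.0], [0.0, -0.0, -1.0]]
contact_force: [1.7, 1.7, -1.7]
grip_width: 22.9
grip_force: 58.8
```

Emit:
carry_out([
  {"x": -0.0003,"y": -0.0015,"z": 0,"rx": 0,"ry": 0,"rz": 0},
  {"x": -0.0006,"y": -0.003,"z": 0,"rx": 0,"ry": 0,"rz": 0},
])

```text
t: 8.6
tool_pos: [500.6, -49.4, 39.2]
eef_rot: [[0.192, 0.981, 0.0], [0.981, -0.192, 0.0], [0.0, 0.0, -1.0]]
contact_force: [1.7, 2.5, -1.4]
grip_width: 22.9
grip_force: 58.8
```

Emit:
carry_out([
  {"x": -0.0003,"y": -0.0015,"z": 0,"rx": 0,"ry": 0,"rz": 0},
  {"x": -0.0006,"y": -0.003,"z": 0,"rx": 0,"ry": 0,"rz": 0},
])

```text
t: 8.77
tool_pos: [499.9, -52.3, 39.2]
eef_rot: [[0.192, 0.981, -0.0], [0.981, -0.192, 0.0], [0.0, -0.0, -1.0]]
contact_force: [1.6, 2.2, -2.0]
grip_width: 23.2
grip_force: 58.8
```

```bash
python3 look.py
```

```text
lip front edge vs hole start [-120.35554331 -119.76768337]
8.8167 [499.80659092 -52.7342892   39.153654  ] [ 1.3270637   1.13929694 -1.5622212 ] [ 0.31248701 -0.12794078 -0.07220392] pull 1.3722587665242774
```

Emit:
carry_out([
  {"x": -0.0003,"y": -0.0015,"z": 0,"rx": 0,"ry": 0,"rz": 0},
  {"x": -0.0006,"y": -0.003,"z": 0,"rx": 0,"ry": 0,"rz": 0},
])

```text
t: 8.98
tool_pos: [499.3, -55.3, 39.2]
eef_rot: [[0.192, 0.981, -0.0], [0.981, -0.192, 0.0], [0.0, -0.0, -1.0]]
contact_force: [0.8, 1.5, -1.8]
grip_width: 23.1
grip_force: 58.8
```

Emit:
carry_out([
  {"x": -0.0002,"y": -0.001,"z": 0,"rx": 0,"ry": 0,"rz": 0},
  {"x": -0.0004,"y": -0.002,"z": 0,"rx": 0,"ry": 0,"rz": 0},
])

```text
t: 9.15
tool_pos: [499.0, -57.2, 39.2]
eef_rot: [[0.192, 0.981, 0.0], [0.981, -0.192, 0.0], [0.0, 0.0, -1.0]]
contact_force: [1.2, 4.5, -2.2]
grip_width: 23.1
grip_force: 58.8
```

Emit:
carry_out([
  {"x": -0.0002,"y": -0.001,"z": 0,"rx": 0,"ry": 0,"rz": 0},
  {"x": -0.0002,"y": -0.001,"z": 0,"rx": 0,"ry": 0,"rz": 0},
])

```text
t: 9.32
tool_pos: [498.8, -58.0, 39.2]
eef_rot: [[0.192, 0.981, 0.0], [0.981, -0.192, 0.0], [0.0, 0.0, -1.0]]
contact_force: [1.8, 5.3, -2.1]
grip_width: 23.4
grip_force: 58.8
```

Emit:
carry_out([
  {"x": -0.0002,"y": -0.001,"z": 0,"rx": 0,"ry": 0,"rz": 0},
  {"x": -0.0002,"y": -0.001,"z": 0,"rx": 0,"ry": 0,"rz": 0},
])

```text
t: 9.48
tool_pos: [498.7, -58.7, 39.2]
eef_rot: [[0.191, 0.982, 0.0], [0.982, -0.191, 0.001], [0.001, 0.0, -1.0]]
contact_force: [1.7, 6.6, -1.9]
grip_width: 23.2
grip_force: 58.8
```

Emit:
carry_out([
  {"x": -0.0002,"y": -0.001,"z": 0,"rx": 0,"ry": 0,"rz": 0},
  {"x": -0.0002,"y": -0.001,"z": 0,"rx": 0,"ry": 0,"rz": 0},
])

```text
t: 9.65
tool_pos: [498.6, -59.5, 39.2]
eef_rot: [[0.191, 0.982, 0.0], [0.982, -0.191, 0.001], [0.001, 0.0, -1.0]]
contact_force: [2.3, 8.0, -2.5]
grip_width: 23.0
grip_force: 58.8
```

Emit:
carry_out([
  {"x": 0.0004,"y": 0.002,"z": 0,"rx": 0,"ry": 0,"rz": 0},
  {"x": 0.0008,"y": 0.004,"z": 0,"rx": 0,"ry": 0,"rz": 0},
  {"x": 0.0014,"y": 0.007,"z": 0,"rx": 0,"ry": 0,"rz": 0},
  {"x": 0.0014,"y": 0.007,"z": 0,"rx": 0,"ry": 0,"rz": 0},
])

```text
t: 9.98
tool_pos: [499.6, -53.0, 39.2]
eef_rot: [[0.192, 0.981, -0.0], [0.981, -0.192, -0.0], [-0.0, -0.0, -1.0]]
contact_force: [0.5, 0.1, -1.3]
grip_width: 23.3
grip_force: 58.9
```

```bash
python3 look.py
```

```text
lip front edge vs hole start [-122.91355797 -122.28918603]
10.0333 [499.59796756 -53.29897527  39.13980385] [ 0.51470192  0.16348032 -1.6212639 ] [ 0.00516909 -0.00412085  0.02843172] pull 0.25884574505109076
```

Emit:
carry_out([
  {"x": 0.0004,"y": 0.002,"z": 0,"rx": 0,"ry": 0,"rz": 0},
  {"x": 0.0004,"y": 0.002,"z": 0.003,"rx": 0,"ry": 0,"rz": 0},
  {"x": 0.0004,"y": 0.002,"z": 0.006,"rx": 0,"ry": 0,"rz": 0},
  {"x": 0.0004,"y": 0.002,"z": 0.009,"rx": 0,"ry": 0,"rz": 0},
])

```text
t: 10.37
tool_pos: [500.1, -51.4, 48.5]
eef_rot: [[0.192, 0.981, -0.0], [0.981, -0.192, -0.0], [-0.0, -0.0, -1.0]]
contact_force: [0.1, 0.3, -1.2]
grip_width: 23.3
grip_force: 58.9
```

Emit:
carry_out([
  {"x": 0,"y": 0,"z": 0.005,"rx": 0,"ry": 0,"rz": 0},
  {"x": 0,"y": 0,"z": 0.01,"rx": 0,"ry": 0,"rz": 0},
  {"x": 0,"y": 0,"z": 0.018,"rx": 0,"ry": 0,"rz": 0},
  {"x": 0,"y": 0,"z": 0.03,"rx": 0,"ry": 0,"rz": 0},
  {"x": 0,"y": 0,"z": 0.045,"rx": 0,"ry": 0,"rz": 0},
  {"x": 0,"y": 0,"z": 0.05,"rx": 0,"ry": 0,"rz": 0},
  {"x": 0,"y": 0,"z": 0.05,"rx": 0,"ry": 0,"rz": 0},
])

```text
t: 10.95
tool_pos: [501.1, -51.4, 99.7]
eef_rot: [[0.192, 0.981, 0.003], [0.981, -0.192, -0.0], [0.0, 0.003, -1.0]]
contact_force: [0.0, 0.6, -1.6]
grip_width: 23.1
grip_force: 58.9
```

```bash
python3 look.py
python3 - <<'E'
from h import *
n=np.array([.191,.982]);d=np.load("topk.npz")["d"]
Q=np.array([dep("top",u,v,d) for v in range(195,235) for u in range(210,262)]); Q=Q[(Q[:,2]>90)&(Q[:,2]<150)]
print(len(Q),np.median(Q[:,2]),"tip end rel tcp",np.percentile((Q[:,:2]-[500,-51])@n,98),np.polyfit((Q[:,:2]-[500,-51])@n,(Q[:,:2]-[500,-51])@[n[1],-n[0]],1), np.polyfit((Q[:,:2]-[500,-51])@n,Q[:,2],1))
E
```

```text
lip front edge vs hole start [-123.22271094 -122.22790347]
11.0 [500.55520523 -51.36967683  98.79647872] [-0.48831996  0.40897834 -2.17624332] [-0.01717877  0.01505835 -0.03002691] pull 0.308347613618349
70 122.55724761079387 tip end rel tcp 136.3921504569208 [7.71089984e-04 1.24711138e+00] [-2.71834609e-02  1.24767789e+02]
```

Emit:
carry_out([
  {"x": 0.001,"y": -0.01,"z": 0,"rx": 0,"ry": 0,"rz": 0},
  {"x": 0.003,"y": -0.035,"z": 0,"rx": 0,"ry": 0,"rz": 0.01},
  {"x": 0.006,"y": -0.065,"z": 0,"rx": 0,"ry": 0,"rz": 0.03},
  {"x": 0.009,"y": -0.095,"z": 0,"rx": 0,"ry": 0,"rz": 0.05},
  {"x": 0.012,"y": -0.125,"z": 0,"rx": 0,"ry": 0,"rz": 0.065},
  {"x": 0.015,"y": -0.155,"z": 0,"rx": 0,"ry": 0,"rz": 0.08},
  {"x": 0.018,"y": -0.185,"z": 0,"rx": 0,"ry": 0,"rz": 0.095},
  {"x": 0.021,"y": -0.215,"z": 0,"rx": 0,"ry": 0,"rz": 0.11},
  {"x": 0.024,"y": -0.24,"z": 0,"rx": 0,"ry": 0,"rz": 0.12},
  {"x": 0.026,"y": -0.257,"z": 0,"rx": 0,"ry": 0,"rz": 0.123},
])

```text
t: 11.83
tool_pos: [525.0, -312.0, 97.0]
eef_rot: [[0.072, 0.997, -0.002], [0.997, -0.072, -0.0], [-0.0, -0.002, -1.0]]
contact_force: [-0.0, -0.2, -0.6]
grip_width: 22.9
grip_force: 59.0
```

Emit:
carry_out([
  {"x": 0,"y": -0.002,"z": -0.01,"rx": 0,"ry": 0,"rz": 0},
  {"x": 0,"y": -0.002,"z": -0.025,"rx": 0,"ry": 0,"rz": 0},
  {"x": 0,"y": -0.002,"z": -0.045,"rx": 0,"ry": 0,"rz": 0},
  {"x": 0,"y": -0.002,"z": -0.06,"rx": 0,"ry": 0,"rz": 0},
  {"x": 0,"y": -0.002,"z": -0.07,"rx": 0,"ry": 0,"rz": 0},
  {"x": 0,"y": -0.002,"z": -0.077,"rx": 0,"ry": 0,"rz": 0},
  {"x": 0,"y": -0.002,"z": -0.082,"rx": 0,"ry": 0,"rz": 0},
  {"x": 0,"y": -0.002,"z": -0.085,"rx": 0,"ry": 0,"rz": 0},
  {"x": 0,"y": -0.002,"z": -0.085,"rx": 0,"ry": 0,"rz": 0},
])

```text
t: 12.58
tool_pos: [526.1, -310.2, 12.9]
eef_rot: [[0.07, 0.998, -0.0], [0.998, -0.07, 0.0], [0.0, -0.0, -1.0]]
contact_force: [-0.2, 0.2, -1.4]
grip_width: 23.2
grip_force: 59.0
```

Emit:
carry_out([
  {"x": 0,"y": 0,"z": -0.001,"rx": 0,"ry": 0,"rz": 0},
  {"x": 0,"y": 0,"z": -0.002,"rx": 0,"ry": 0,"rz": 0},
  {"x": 0,"y": 0,"z": -0.002,"rx": 0,"ry": 0,"rz": 0},
])

```text
t: 12.83
tool_pos: [526.4, -310.3, 11.6]
eef_rot: [[0.07, 0.998, 0.0], [0.998, -0.07, -0.0], [-0.0, 0.001, -1.0]]
contact_force: [0.2, 0.7, -1.9]
grip_width: 23.1
grip_force: 59.0
```

Emit:
carry_out([
  {"x": 0,"y": 0,"z": -0.001,"rx": 0,"ry": 0,"rz": 0},
  {"x": 0,"y": 0,"z": -0.001,"rx": 0,"ry": 0,"rz": 0},
])

```text
t: 13.0
tool_pos: [526.2, -310.3, 10.3]
eef_rot: [[0.07, 0.998, 0.0], [0.998, -0.07, -0.0], [-0.0, 0.0, -1.0]]
contact_force: [-0.4, -0.5, -1.9]
grip_width: 22.7
grip_force: 59.0
```

Emit:
carry_out([
  {"x": 0,"y": 0,"z": -0.001,"rx": 0,"ry": 0,"rz": 0},
  {"x": 0,"y": 0,"z": -0.001,"rx": 0,"ry": 0,"rz": 0},
])

```text
t: 13.17
tool_pos: [526.3, -310.3, 9.5]
eef_rot: [[0.07, 0.998, 0.0], [0.998, -0.07, -0.0], [-0.0, 0.0, -1.0]]
contact_force: [-2.8, 0.5, 5.2]
grip_width: 23.2
grip_force: 59.7
```

Emit:
carry_out([
  {"x": 0,"y": 0,"z": 0,"rx": 0,"ry": 0,"rz": 0},
  {"x": 0,"y": 0,"z": 0,"rx": 0,"ry": 0,"rz": 0},
  {"x": 0,"y": 0,"z": 0,"rx": 0,"ry": 0,"rz": 0},
  {"x": 0,"y": 0,"z": 0,"rx": 0,"ry": 0,"rz": 0},
  {"x": 0,"y": 0,"z": 0,"rx": 0,"ry": 0,"rz": 0},
], grip=0.055)

```text
t: 13.58
tool_pos: [526.2, -310.2, 9.2]
eef_rot: [[0.07, 0.998, 0.0], [0.998, -0.07, 0.0], [0.0, 0.0, -1.0]]
contact_force: [0.1, -0.6, 0.4]
grip_width: 55.1
grip_force: 0.0
```

Emit:
carry_out([
  {"x": 0,"y": 0,"z": 0.01,"rx": 0,"ry": 0,"rz": 0},
  {"x": 0,"y": 0,"z": 0.03,"rx": 0,"ry": 0,"rz": 0},
  {"x": 0,"y": 0,"z": 0.06,"rx": 0,"ry": 0,"rz": 0},
  {"x": 0,"y": 0,"z": 0.09,"rx": 0,"ry": 0,"rz": 0},
  {"x": 0,"y": 0,"z": 0.12,"rx": 0,"ry": 0,"rz": 0},
  {"x": 0,"y": 0,"z": 0.15,"rx": 0,"ry": 0,"rz": 0},
  {"x": 0,"y": 0,"z": 0.18,"rx": 0,"ry": 0,"rz": 0},
  {"x": 0,"y": 0,"z": 0.2,"rx": 0,"ry": 0,"rz": 0},
])

```text
t: 14.25
tool_pos: [526.7, -310.4, 213.2]
eef_rot: [[0.07, 0.998, 0.003], [0.998, -0.07, -0.001], [-0.001, 0.003, -1.0]]
contact_force: [0.2, -0.2, 0.7]
grip_width: 55.1
grip_force: 0.0
```

Emit:
carry_out([
  {"x": -0.02,"y": -0.03,"z": 0,"rx": 0,"ry": 0,"rz": 0},
  {"x": -0.045,"y": -0.06,"z": 0,"rx": 0,"ry": 0,"rz": 0},
  {"x": -0.07,"y": -0.09,"z": 0,"rx": 0,"ry": 0,"rz": 0},
  {"x": -0.095,"y": -0.12,"z": 0,"rx": 0,"ry": 0,"rz": 0},
  {"x": -0.12,"y": -0.15,"z": 0,"rx": 0,"ry": 0,"rz": 0},
  {"x": -0.145,"y": -0.18,"z": 0,"rx": 0,"ry": 0,"rz": 0},
  {"x": -0.17,"y": -0.21,"z": 0,"rx": 0,"ry": 0,"rz": 0},
  {"x": -0.19,"y": -0.235,"z": 0,"rx": 0,"ry": 0,"rz": 0},
  {"x": -0.2,"y": -0.25,"z": 0,"rx": 0,"ry": 0,"rz": 0},
  {"x": -0.2,"y": -0.25,"z": 0,"rx": 0,"ry": 0,"rz": 0},
])

```text
t: 15.08
tool_pos: [322.0, -563.8, 209.8]
eef_rot: [[0.076, 0.997, -0.001], [0.997, -0.076, -0.001], [-0.001, -0.001, -1.0]]
contact_force: [-0.6, 1.1, -0.6]
grip_width: 54.6
grip_force: 0.0
```

```bash
python3 look.py
python3 - <<'E'
from h import *
p,_=get_image("scene"); t=np.load("topk.npz")["p"]
o=np.vstack([np.hstack([cv2.resize(t,(400,300)),cv2.resize(p,(400,300))]),np.hstack([cv2.resize(t[185:245,320:400],(400,300)),cv2.resize(t[185:245,400:480],(400,300))])]); cv2.imwrite("pics/end.png",o)
E
```

```text
lip front edge vs hole start [-122.79703003 -122.00581011]
15.1333 [ 324.16155023 -561.78442712  209.68749637] [0.6958618  0.02233766 0.03565241] [ 0.04162355 -0.02055278  0.04011906] pull 0.15484518507304257
```

View pics/end.png

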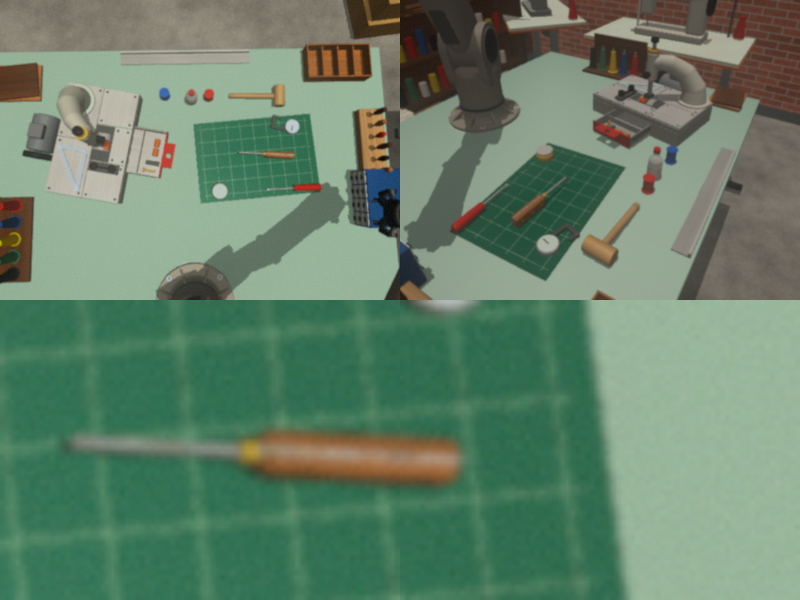

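The final picture shows the hook lying upright on the mat where it started, with its handle at about (360, 457) in the zoom. The tray is fully out, the other things are undisturbed and the arm is clear.

```bash
python3 -c "
from plant import *
print(job_done())"
```

```text
the job is handed in; nothing more can be done
None
```

The tray is drawn out and left against its stop (the pull climbed from about 2 N to 8 N there), the hook is back flat on the green mat with its handle on it, and the job was handed in at about 15 s of the 46 s limit.

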